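Open the print studio's solvent cabinet

ROBOT

A 7-joint arm with a two-finger parallel gripper is mounted at the origin on the work surface. World frame = base frame: x ahead of the robot, y to its left, z up, the work surface at z = 0. Lengths are in m, angles in rad, forces in N, time in s.
With the tool pointing down it reaches from about 0.4 to 0.875 m from the base axis. Payload 19.3 kg.
Tool frame: the origin (TCP) lies on the centre line of the jaws, within the pads' length; the fingertips stand 14 mm ahead of it and the grasp point (between the pads) lies 5 mm behind it; y points along the fingers, x is the direction in which the jaws open and shut, and the axes are right-handed (so a half turn about y gives the same grasp; the last joint's range is limited). The gripper opens to 85 mm and grips with 20 to 120 N. Pads are 22 mm wide; open, the fingers measure 114 mm over their backs; the gripper's body (76 mm by 85 mm) begins 54 mm behind the grasp point. The pads swing forward as they close: fully open they stand 13 mm farther back than shut.
Start: joints at [-1.275, 0.521, -0.036, 1.599, 0.021, 1.021, -0.113], TCP at [0.224, 0.584, 0.245] pointing down, gripper open.
Joint ranges: [-2.91, 2.91], [-0.3, 2.13], [-1.5, 1.42], [0.17, 2.43], [-1.26, 4.41], [0.16, 1.93], [-2.52, 2.52]. Speed limits (rad/s): [1.89, 1.89, 2.39, 2.39, 3.01, 3.01, 3.01].

INTERFACE

Orientations are given as [roll, pitch, yaw] about the fixed x, y, z axes, in that order (R = Rz(yaw) Ry(pitch) Rx(roll)).
In Python, from workcell import monitor, grab_frame, workorder gives the robot as it stands.
- The arm moves only by the tool drive_tool, never from a script. Its argument "steps" is one flat list of numbers, 5 for each row, row after row: the finger opening in mm, from 0 to 85.4, then the shift along the world's x, y, z in mm, then the turn about the world's z in degrees. In form: [fingers, tx, ty, tz, twist, fingers, tx, ty, tz, twist, ...]. A call has exactly 5 rows; each row shifts and turns the commanded pose from where the row before left it; what a row does not reach is not made up. A row lasts 1/12 s, in which the tool goes at most 41.7 mm and 7.16 degrees, less where a joint would pass 70% of its speed; a pose out of reach is approached as far as the arm can. A call is refused whole if a number of a shift passes 41.7 or a number of a turn 7.16, either way. A call with a gripper value outside its range is refused whole. The fingers move at their own pace and stop on an object; "grip_force" is the grip in N (left out, the last holds). Time passes only in rows, so rows that do not move let the fingers close, or fill a call up. It gives the time, the measured TCP pose, the force and the opening at its end, in the units of the state.
- monitor.observe(): the state, without advancing time (a new reading comes with each control period).
- grab_frame(name): name is "side" or "top"; returns a dict with "frame" (420x560x3 uint8, red, green, blue), "vertical_fov" (degrees; the focal length in pixels is half the picture's height over the tangent of half this angle, whatever the lens; pixels are square), "cx", "cy" (the principal point, pixels), "xyz" and "orientation" of the camera in the world. Camera axes: x right, y down, z forward; pixel columns grow to the right and rows downward; lengths in m; the calibration is good to about 2 mm. A picture is of the moment at which its call begins. There is no depth.
- workorder.job_done(): hands the job in, once; it reports no verdict.
The state is a dict: "clock": time; "qpos": joint angles; "qd": joint speeds; "joint_efforts": joint torques, N m; "position": TCP position; "tool_rot": TCP orientation; "force": force on the tool from outside, world axes, zero at the start; "moment": the same for the moment, N m; "grip_width": finger opening in m.
Only numpy, scipy, OpenCV 4.12 (cv2) and the standard library are available. Lean on these libraries where they do the work, as an engineer would, in place of code of your own. Each camera call takes 0.05 s, during which the arm holds its last target. There are 200 camera calls.

TASK

Start the extraction by pressing the round button on the small switch box fully home and letting it go, then push the cabinet's sloping window smoothly up from beneath its lip until the underside of the lip is level with the tip of the black pointer on the side rail, and come away with the window left there. Push gently with the fingertips without gripping the lip, keep off the pane, and leave the pointer and all the jars, tools and dishes where they are.

Things in the scene. Friction and masses are not known exactly. Their poses are not given: they have to be found in the camera images.
- fan (a joint): travel of the fan button in m: 0 released, 0.006 fully down; it is a plain spring button (5 N fully down) that comes back up when let go
- fan_top (a point): centre of the top face of the fan button, a white disc 36 mm across facing straight up, in a black housing on a grey box 90 x 75 x 60 mm to the right (-y) of the cabinet
- lip (a point): the window's finger lip, a dark steel ledge 280 mm wide (y), standing out 42 mm (x), 10 mm thick (z). This point: middle of its underside, 21 mm from its free edge and 21 mm from the window's frame. Axes: x into the cabinet, square to the window; y along the lip, to the left; z up the slope, the way it slides. The window leans back 40 degrees from upright (at yaw 0 x points ahead and 40 degrees down)
- sash: the sliding window: a clear pane in an aluminium frame 328 mm wide and 240 mm long, with the lip on it; same axes as the lip; origin at the middle of its foot, 35 mm below the lip's underside and 26 mm deeper in. Counterweighted: it takes about 2 to 5 N along the slope to move it, it stays where it is left, and it has travel left above the pointer
- mark_tip (a point): tip of the black pointer, clamped on the white right-hand (-y) rail of the window beside the lip's right end (14 mm away from it sideways), 5 mm thick at its tip, standing out 30 mm from the window plane, about half as far as the lip; same axes as the lip, z up the slope. The lip is level when its underside has the same height along z as this point
- cabinet: white fume cabinet 340 deep (mostly behind the window) x 440 wide x 372 mm high, sloping window towards the robot; origin on the bench under its middle line, 210 mm behind its front edge, x away from the robot at yaw 0. The window frame goes on 35 mm below the lip; its base, 55 mm high, stands out some 40 mm in front of the window's foot; the space under the lip is free
- ink_jar: squat black jar of ink, 66 mm across, 75 mm tall; origin under its centre
- solvent_jar: big glass jar with white lid, 100 mm across, 150 mm tall; origin under its centre
- tub: open white plastic tub 110 x 80 x 60 mm; origin under its centre
- pen: black pen 140 mm long lying along its x axis
- palette_knife: palette knife lying along its x axis
- brayer: hand ink roller about 155 mm long lying along its x axis, rubber roller 36 mm across and 90 mm wide at its +x end; tops out 37 mm above the bench
- dish: white ceramic dish 110 mm across, 30 mm tall; origin under its centre
Things that resemble listed ones, but are neither listed nor needed, are in the scene too. Leave any purple look-alike of the part that bears fan alone.

How it is judged:
By the outcome, as a careful person would: the job done as asked, in the order asked, and still so for the second after the job is handed in, with the robot touching nothing.
It also fails if it takes over 51 s, if anything falls off the work surface, if the arm or the gripper's body presses on something with over 40 N, if the wrist force passes 120 N, or if a joint passes its speed limit or range.

## Working session

There is one attempt and no reset: what is moved stays moved. The work goes in short steps, Python scripts to look and compute and a tool call to move; the robot and the scene stay as the last step left them, time stands still between calls to the robot, and variables do not carry over. Pictures are saved under pics/ and viewed, about 8 in all and at most 12, crops included, and the job is handed in when it is done.

Besides the shell and the picture viewer there is one more tool, called as name(argument=value, ...), one argument or row to a line, values as JSON. drive_tool: Moves the arm, as the interface text tells. Its arguments: {"type":"object","properties":{"steps":{"type":"array"},"grip_force":{"type":"number"}},"required":["steps"]}

```bash
ls; mkdir -p pics; cat > h.py <<'E'
import numpy as np,cv2
from scipy.spatial.transform import Rotation as R
from workcell import monitor, grab_frame, workorder
def cam(n):
    f=grab_frame(n); o=np.array(f["orientation"],float)
    M=o if o.shape==(3,3) else (R.from_euler('xyz',o).as_matrix() if o.size==3 else R.from_quat(o).as_matrix())
    h=f["frame"].shape[0]; F=h/2/np.tan(np.radians(f["vertical_fov"])/2)
    return f["frame"],(F,f["cx"],f["cy"],np.array(f["xyz"]),M)
def ray(c,u,v):
    F,cx,cy,p,M=c; d=M@np.array([(u-cx)/F,(v-cy)/F,1]); return p,d/np.linalg.norm(d)
def onz(c,u,v,z):
    p,d=ray(c,u,v); return p+d*(z-p[2])/d[2]
def proj(c,X):
    F,cx,cy,p,M=c; q=M.T@(np.array(X)-p); return F*q[0]/q[2]+cx,F*q[1]/q[2]+cy
def tri(c1,a,c2,b):
    p,d=ray(c1,*a);q,e=ray(c2,*b)
    s=np.linalg.lstsq(np.c_[d,-e],q-p,rcond=None)[0]
    A=p+d*s[0];B=q+e*s[1]; return (A+B)/2,np.linalg.norm(A-B)
def save(img,n): cv2.imwrite('pics/'+n,img[:,:,::-1])
E
python3 - <<'E'
from h import *
for n in("side","top"):
    f=grab_frame(n); print(n,{k:v for k,v in f.items() if k!="frame"}); save(f["frame"],n+'0.png')
print(monitor.observe())
E
```

```text
pics
side {'vertical_fov': 54.22913526304296, 'cx': 282.0465686908187, 'cy': 208.6549666814822, 'xyz': array([ 0.00184032, -0.91000124,  0.74139652]), 'orientation': array([-2.11222884, -0.00641548, -0.52026178])}
top {'vertical_fov': 53.32538506426576, 'cx': 279.8418387666311, 'cy': 214.33522708822542, 'xyz': array([ 0.30444594, -0.04142213,  1.06115181]), 'orientation': array([-2.92253463e+00, -2.75108030e-03, -1.50368643e+00])}
{'clock': 0.1, 'qpos': array([-1.27520297,  0.52195829, -0.03629481,  1.59990475,  0.02118556,
        1.02110825, -0.11282805]), 'qd': array([-0.00026081, -0.00083125,  0.00275617, -0.00120793, -0.0006409 ,
        0.00069626, -0.00071638]), 'joint_efforts': array([ 3.40079481e-03, -9.28485203e+01,  1.98421843e+00, -3.70531619e+01,
        1.81207003e-02,  5.36180043e-03,  2.27754882e-06]), 'position': array([0.22350377, 0.58338335, 0.24479779]), 'tool_rot': array([-1.57086888e+00,  9.91570932e-04,  1.20492724e+00]), 'force': array([-0.64769649, -0.05587896,  0.2464041 ]), 'moment': array([ 0.00437669, -0.02606997,  0.05566725]), 'grip_width': 0.08520838874078453}
```

View pics/side0.png

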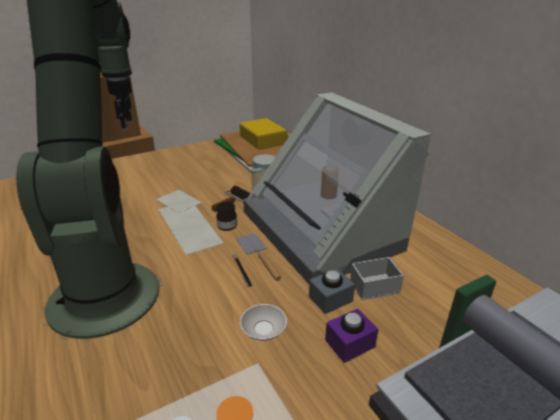

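View pics/top0.png

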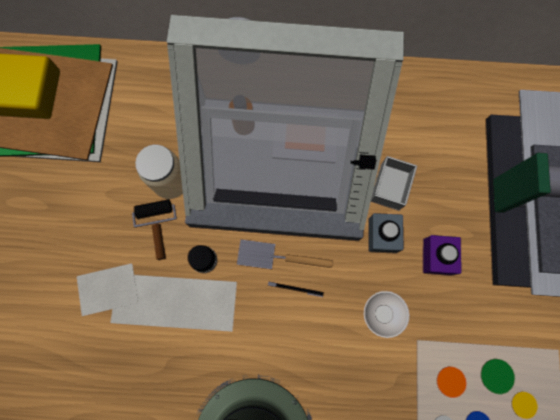

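Side view: grey switch box at (331,289) with its button at (333,278); purple look-alike at (352,333). Top view: grey box (387,233), purple (442,255). The grey one beside the cabinet is the one meant. The lip is the dark bar (215–337, 200) and the pointer is at (352–375,161) in top. Next is an enlarged crop to confirm.

```bash
python3 - <<'E'
from h import *
a,_=cam("side");b,_=cam("top")
z=lambda i,x,y,w,h,s:cv2.resize(i[y:y+h,x:x+w],None,fx=s,fy=s,interpolation=cv2.INTER_CUBIC)
A=z(a,240,170,160,120,5); save(A,'cs.png')
B=z(b,200,140,210,120,3.8); save(B,'ct.png')
E
```

```text
(no output)
```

View pics/cs.png

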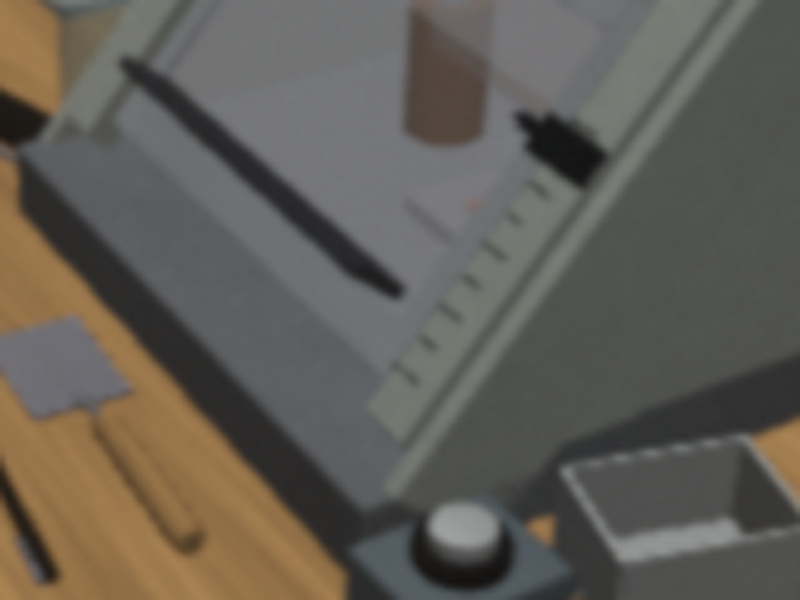

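View pics/ct.png

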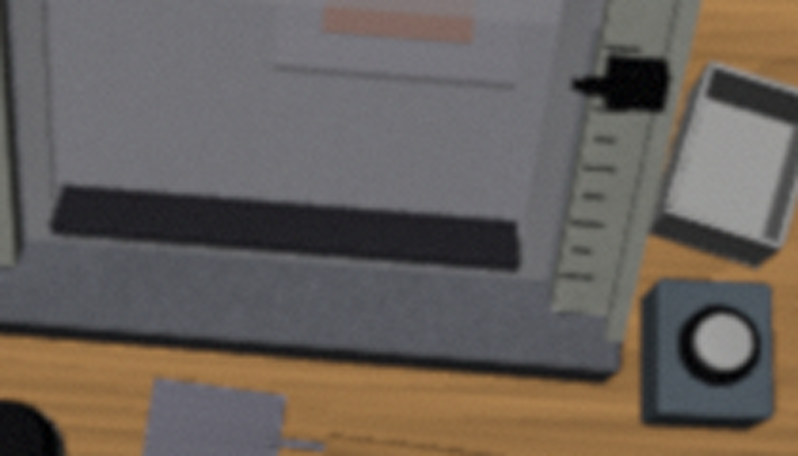

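Crops confirm it: grey box button at side (332.6,275.4), top (390.3,229.5). Pointer tip is at side (343.6,193.6), top (350.8,162.1). Lip outer lower edge corners in top are (213.7,201.6) and (336.6,211.1).

```bash
python3 - <<'E'
from h import *
a,cs=cam("side");b,ct=cam("top")
np.set_printoptions(precision=4,suppress=True)
def blob(img,box,f):
    x,y,w,h=box; m=f(cv2.cvtColor(img[y:y+h,x:x+w],cv2.COLOR_RGB2HSV)).astype(np.uint8)
    n,_,st,ce=cv2.connectedComponentsWithStats(m); k=1+np.argmax(st[1:,4]); return ce[k]+[x,y],st[k]
wh=lambda h:(h[...,2]>125)&(h[...,1]<40)
bs,s1=blob(a,(318,262,30,24),wh); bt,s2=blob(b,(375,217,32,28),wh)
print(bs,s1,bt,s2,tri(cs,bs,ct,bt))
for z in(.065,.07,.075,.08):print(z,onz(ct,*bt,z),onz(cs,*bs,z))
print('tip',tri(cs,(343.6,193.6),ct,(350.8,162.1)))
print('lip R free low',tri(cs,(310.,226.),ct,(336.6,211.1)))
print('lip L free low',tri(cs,(264.5,183.),ct,(213.7,201.6)))
print('base front top edge', onz(ct,187,228,.055),onz(ct,200+607/3.8,140+370/3.8,.055))
# tub etc tops
print('box corners top z.06',[onz(ct,200+u/3.8,140+v/3.8,.06) for u,v in((655,282),(772,284),(772,412),(645,420))])
E
```

```text
[332.119 274.619] [ 8  9 13  8 84] [389.9452 229.5411] [  8   6  14  14 146] (array([ 0.5027, -0.2936,  0.0809]), np.float64(0.0007460820976428074))
0.065 [ 0.5063 -0.2979  0.065 ] [ 0.5144 -0.2787  0.065 ]
0.07 [ 0.5053 -0.2966  0.07  ] [ 0.5106 -0.2834  0.07  ]
0.075 [ 0.5043 -0.2953  0.075 ] [ 0.5068 -0.2881  0.075 ]
0.08 [ 0.5033 -0.2941  0.08  ] [ 0.503  -0.2927  0.08  ]
tip (array([ 0.6142, -0.1734,  0.2212]), np.float64(0.00036399827621450573))
lip R free low (array([ 0.5245, -0.1574,  0.1393]), np.float64(0.0021693494973982694))
lip L free low (array([0.5306, 0.121 , 0.1396]), np.float64(0.003892887319252367))
base front top edge [0.4786 0.1951 0.055 ] [ 0.4839 -0.2272  0.055 ]
box corners top z.06 [array([ 0.5427, -0.2558,  0.06  ]), array([ 0.5465, -0.3312,  0.06  ]), array([ 0.4631, -0.3315,  0.06  ]), array([ 0.4526, -0.2511,  0.06  ])]
```

drive_tool(
  steps=[0,16,-32,0,4.2,0,16,-32,0,4.2,0,16,-32,0,4.2,0,16,-32,0,4.2,0,16,-32,0,4.2],
  grip_force=20,
)

```text
clock: 0.72
position: [0.304, 0.422, 0.2453]
tool_rot: [-1.571, 0.0, 1.575]
force: [0.6, 0.1, 0.4]
grip_width: 0.0255
```

drive_tool(
  steps=[0,16,-32,0,0,0,16,-32,0,0,0,16,-32,0,0,0,16,-32,0,0,0,16,-32,0,0],
)

```text
clock: 1.13
position: [0.3841, 0.262, 0.2455]
tool_rot: [-1.571, -0.0, 1.572]
force: [0.8, 1.3, -0.2]
grip_width: 0.0
```

drive_tool(
  steps=[0,16,-34,0,0,0,16,-34,0,0,0,0,-36,0,0,0,0,-36,0,0,0,0,-36,0,0],
)

```text
clock: 1.55
position: [0.4154, 0.0859, 0.2454]
tool_rot: [-1.571, -0.0, 1.571]
force: [0.8, -0.6, 0.8]
grip_width: -0.0001
```

drive_tool(
  steps=[0,0,-36,0,0,0,0,-36,0,0,0,0,-36,0,0,0,0,-36,0,0,0,0,-36,0,0],
)

```text
clock: 1.97
position: [0.4152, -0.0941, 0.2455]
tool_rot: [-1.571, -0.0, 1.572]
force: [0.6, 0.2, 0.4]
grip_width: 0.0003
```

drive_tool(
  steps=[0,16,-40,-10,0,0,18,-40,-16,0,0,18,-40,-20,0,0,18,-40,-20,0,0,18,-40,-20,0],
)

```text
clock: 2.38
position: [0.4939, -0.2713, 0.1688]
tool_rot: [-1.571, -0.0, 1.572]
force: [0.9, 1.1, 0.8]
grip_width: 0.0001
```

```bash
python3 - <<'E'
from h import *
print(monitor.observe()['position'])
a,cs=cam("side");b,ct=cam("top")
z=lambda i,x,y,w,h,s:cv2.resize(i[y:y+h,x:x+w],None,fx=s,fy=s,interpolation=cv2.INTER_CUBIC)
save(np.hstack([z(a,280,190,100,130,4),z(b,340,170,100,130,4)]),'p1.png')
E
```

```text
[ 0.49386656 -0.27131785  0.16876748]
```

View pics/p1.png

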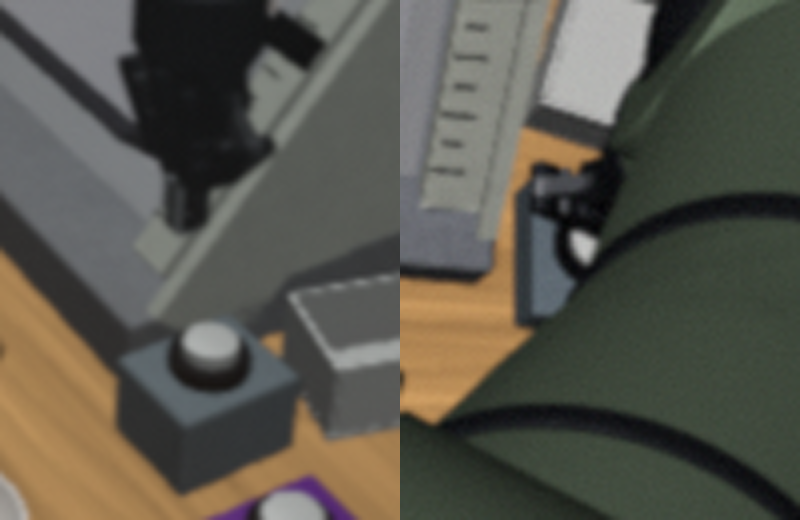

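Fingers are closed beside the grey button (button at side (332,276)). Moving over it and down.

drive_tool(
  steps=[0,5,-12,-10,0,0,4,-11,-15,0,0,0,0,-20,0,0,0,0,-14,0,0,0,0,0,0],
)

```text
clock: 2.9
position: [0.5012, -0.2915, 0.1085]
tool_rot: [-1.568, -0.002, 1.572]
force: [-1.0, -0.1, -1.3]
grip_width: 0.0001
```

```bash
python3 - <<'E'
from h import *
o=monitor.observe();print(o['position'],o['force'])
a,cs=cam("side")
save(cv2.resize(a[220:320,290:390],None,fx=6,fy=6,interpolation=cv2.INTER_CUBIC),'p2.png')
print(proj(cs,o['position']-[0,0,.014]))
E
```

```text
[ 0.50124943 -0.29150341  0.10846428] [-0.95121811 -0.14270885 -1.28900886]
(np.float64(331.64485656883085), np.float64(270.0059743619642))
```

View pics/p2.png

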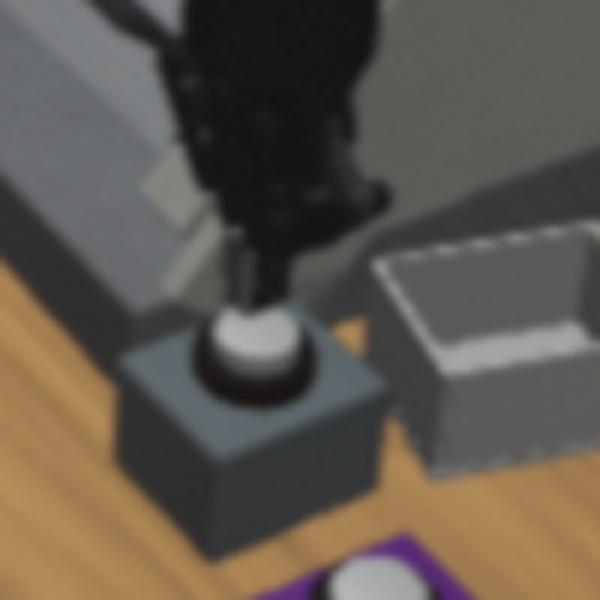

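Fingertip is just above the white disc (crop 258,335). Lowering slowly.

drive_tool(
  steps=[0,1,-2,-3,0,0,0,0,-3,0,0,0,0,-3,0,0,0,0,-2,0,0,0,0,0,0],
)

```text
clock: 3.37
position: [0.5033, -0.2944, 0.0997]
tool_rot: [-1.571, -0.0, 1.572]
force: [-1.1, -0.0, -0.2]
grip_width: -0.0001
```

drive_tool(
  steps=[0,0,0,-2,0,0,0,0,-2,0,0,0,0,-2,0,0,0,0,0,0,0,0,0,0,0],
)

```text
clock: 3.78
position: [0.5035, -0.2945, 0.0938]
tool_rot: [-1.571, 0.0, 1.571]
force: [0.2, -0.3, 3.4]
grip_width: 0.0002
```

drive_tool(
  steps=[0,0,0,-2,0,0,0,0,-1,0,0,0,0,-1,0,0,0,0,0,0,0,0,0,0,0],
)

```text
clock: 4.2
position: [0.5035, -0.2945, 0.09]
tool_rot: [-1.571, 0.0, 1.571]
force: [-1.1, 1.5, 9.8]
grip_width: 0.0
```

drive_tool(
  steps=[0,0,0,-1,0,0,0,0,-1,0,0,0,0,0,0,0,0,0,0,0,0,0,0,0,0],
)

```text
clock: 4.62
position: [0.5037, -0.2947, 0.0895]
tool_rot: [-1.572, 0.0, 1.571]
force: [-9.5, 6.1, 39.2]
grip_width: 0.0001
```

Bottomed with a force of 39 N, so it is fully home. Releasing and moving in front of the lip's middle.

drive_tool(
  steps=[0,0,0,8,0,0,0,0,20,0,0,-6,0,36,0,0,-12,10,36,0,0,-12,36,10,0],
)

```text
clock: 5.03
position: [0.4736, -0.253, 0.2017]
tool_rot: [-1.575, 0.004, 1.566]
force: [1.0, -0.0, 1.0]
grip_width: -0.0003
```

drive_tool(
  steps=[0,0,36,0,0,0,0,36,0,0,0,0,36,0,0,0,0,36,0,0,0,0,36,0,0],
)

```text
clock: 5.45
position: [0.4729, -0.0668, 0.1977]
tool_rot: [-1.571, 0.0, 1.571]
force: [1.5, 0.0, -0.1]
grip_width: 0.0002
```

drive_tool(
  steps=[0,0,30,-10,0,0,0,20,-20,0,0,0,0,-20,0,0,0,0,0,0,0,0,0,0,0],
)

```text
clock: 5.87
position: [0.4728, -0.0189, 0.1474]
tool_rot: [-1.569, 0.001, 1.571]
force: [0.1, 0.0, 0.1]
grip_width: 0.0004
```

```bash
python3 - <<'E'
from h import *
o=monitor.observe();print(o['position'],o['force'])
a,cs=cam("side");b,ct=cam("top")
z=lambda i,x,y,w,h,s:cv2.resize(i[y:y+h,x:x+w],None,fx=s,fy=s,interpolation=cv2.INTER_CUBIC)
save(np.hstack([z(a,240,150,110,140,3.6),z(b,200,140,110,140,3.6)]),'p3.png')
E
```

```text
[ 0.47282939 -0.01887305  0.14743537] [0.0644274  0.00481376 0.12940232]
```

View pics/p3.png

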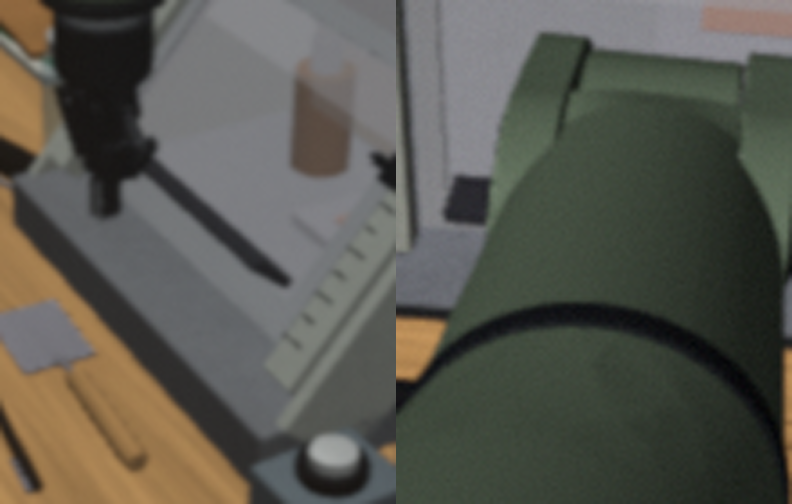

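Button is back up, and the closed fingers stand in front of the lip's middle. Lowering slightly and approaching.

drive_tool(
  steps=[0,10,0,-4,0,0,10,0,-4,0,0,8,0,0,0,0,5,0,0,0,0,0,0,0,0],
)

```text
clock: 6.38
position: [0.5077, -0.0186, 0.1397]
tool_rot: [-1.571, 0.0, 1.571]
force: [-0.2, 0.2, -0.1]
grip_width: -0.0002
```

drive_tool(
  steps=[0,2,0,0,0,0,2,0,0,0,0,2,0,0,0,0,0,0,0,0,0,0,0,0,0],
)

```text
clock: 6.8
position: [0.5124, -0.0184, 0.1398]
tool_rot: [-1.571, 0.0, 1.572]
force: [-0.0, -0.1, -0.0]
grip_width: 0.0004
```

drive_tool(
  steps=[0,2,0,0,0,0,2,0,0,0,0,1,0,0,0,0,0,0,0,0,0,0,0,0,0],
)

```text
clock: 7.22
position: [0.5153, -0.0185, 0.1394]
tool_rot: [-1.566, -0.0, 1.571]
force: [-14.8, -0.6, 9.5]
grip_width: 0.0003
```

Contact made. The force reads as friction on the finger face, so I follow the slope (40° lean), starting with a little more lift.

drive_tool(
  steps=[0,0,0,1,0,0,1,0,2,0,0,2,0,2.4,0,0,2,0,2.4,0,0,2,0,2.4,0],
)

```text
clock: 7.63
position: [0.5234, -0.0186, 0.1498]
tool_rot: [-1.568, 0.0, 1.571]
force: [-7.2, -0.2, 1.5]
grip_width: 0.0
```

```bash
python3 - <<'E'
from h import *
o=monitor.observe();print(o['position'],o['force'])
a,cs=cam("side")
save(cv2.resize(a[150:270,240:360],None,fx=5,fy=5,interpolation=cv2.INTER_CUBIC),'p4.png')
E
```

```text
[ 0.52341902 -0.01859552  0.14976375] [-7.17075701 -0.15852045  1.45857076]
```

View pics/p4.png

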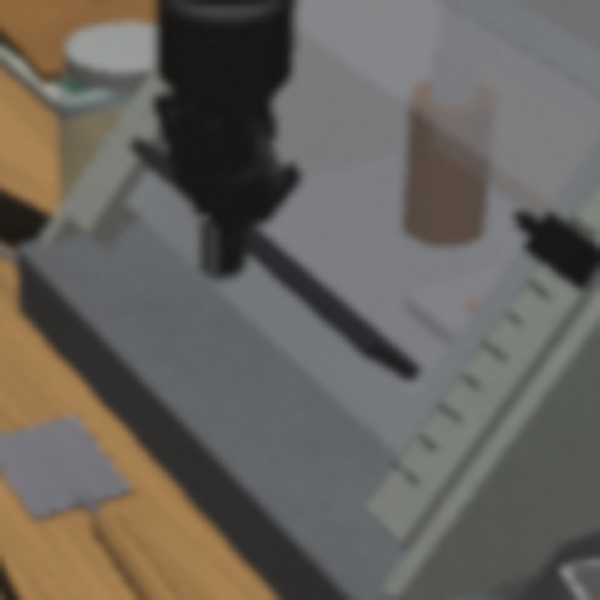

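Lip has moved up evenly (right end now at side (323,225)); contact force about 7 N. Continuing smoothly.

drive_tool(
  steps=[0,3.2,0,3.9,0,0,3.2,0,3.9,0,0,3.2,0,3.9,0,0,3.2,0,3.9,0,0,3.2,0,3.9,0],
)

```text
clock: 8.1
position: [0.5397, -0.0188, 0.1694]
tool_rot: [-1.569, 0.0, 1.571]
force: [-4.6, -1.2, 0.8]
grip_width: 0.0
```

drive_tool(
  steps=[0,3.2,0,3.9,0,0,3.2,0,3.9,0,0,3.2,0,3.9,0,0,3.2,0,3.9,0,0,3.2,0,3.9,0],
)

```text
clock: 8.52
position: [0.5561, -0.0189, 0.189]
tool_rot: [-1.57, 0.0, 1.571]
force: [-3.3, -3.3, -0.3]
grip_width: -0.0001
```

drive_tool(
  steps=[0,3.2,0,3.8,0,0,3.2,0,3.8,0,0,3.2,0,3.8,0,0,2,0,2.4,0,0,1,0,1.2,0],
)

```text
clock: 8.93
position: [0.5689, -0.019, 0.2042]
tool_rot: [-1.57, 0.001, 1.571]
force: [-5.2, -3.1, 0.1]
grip_width: -0.0002
```

```bash
python3 - <<'E'
from h import *
o=monitor.observe();print(o['position'],o['force'])
a,cs=cam("side");b,ct=cam("top")
z=lambda i,x,y,w,h,s:cv2.resize(i[y:y+h,x:x+w],None,fx=s,fy=s,interpolation=cv2.INTER_CUBIC)
save(np.hstack([z(a,300,165,66,90,6),z(b,310,140,66,90,6)]),'p5.png')
E
```

```text
[ 0.56894631 -0.01898263  0.20420972] [-5.22266116 -3.14804833  0.05908513]
```

View pics/p5.png

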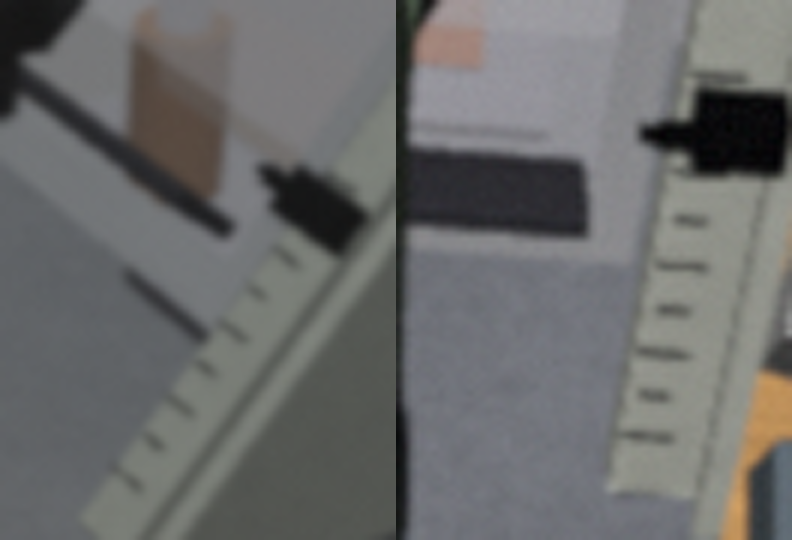

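```bash
cat > m.py <<'E'
from h import *
np.set_printoptions(precision=4,suppress=True)
S,C=np.sin(np.radians(40)),np.cos(np.radians(40))
ez=np.array([S,0,C]);en=np.array([-C,0,S])
def pl(c,uv,n,d):
    p,r=ray(c,*uv); return p+r*(d-p@n)/(r@n)
def sn(P): return P, 's',P@ez,'n',P@en
def run(cs,ct,tip_s,tip_t,lipt,lips,rootS,tx):
    T,_=tri(cs,tip_s,ct,tip_t); print('tip',*sn(T))
    A=pl(ct,lipt,np.array([1.,0,0]),tx+.011); print('lip top ray @x',*sn(A))
    B,e=tri(cs,lips,ct,lipt); print('lip tri',*sn(B),e)
    for n0 in(A@en,-.3133):
        print('n0',n0,'top',*sn(pl(ct,lipt,en,n0)),'root side',*sn(pl(cs,rootS,en,n0-.042)))
E
python3 - <<'E'
from m import *
_,cs=cam("side");_,ct=cam("top")
run(cs,ct,(343.7,193.3),(351,162.3),(342,179.5),(332.5,202),(337.8,204.7),.569)
E
```

```text
tip [ 0.6137 -0.1738  0.2223] s 0.564809004491333 n -0.32722024577284725
lip top ray @x [ 0.58   -0.1585  0.2047] s 0.5296086848760333 n -0.31274177566495764
lip tri [ 0.5856 -0.1611  0.1964] s 0.526876782854243 n -0.32235505497239375 0.006201634304023149
n0 -0.31274177566495764 top [ 0.58   -0.1585  0.2047] s 0.5296086848760332 n -0.31274177566495776 root side [ 0.6127 -0.1551  0.1784] s 0.5304968858200741 n -0.3547417756649576
n0 -0.3133 top [ 0.5802 -0.1586  0.204 ] s 0.529257622465635 n -0.3133000000000001 root side [ 0.6132 -0.1546  0.178 ] s 0.5304709023350969 n -0.35529999999999995
```

Three estimates agree: the lip is at s≈0.530 and the tip at 0.565, leaving about 35 mm. Pushing about 28 mm, then re-measuring.

drive_tool(
  steps=[0,2.5,0,3,0,0,3.2,0,3.8,0,0,3.2,0,3.8,0,0,3.2,0,3.8,0,0,3,0,3.6,0],
)

```text
clock: 9.55
position: [0.5845, -0.0187, 0.2225]
tool_rot: [-1.571, 0.0, 1.571]
force: [-4.1, -3.7, -0.2]
grip_width: 0.0
```

drive_tool(
  steps=[0,2,0,2.4,0,0,1,0,1.2,0,0,0,0,0,0,0,0,0,0,0,0,0,0,0,0],
)

```text
clock: 9.97
position: [0.5876, -0.0182, 0.2258]
tool_rot: [-1.572, -0.0, 1.572]
force: [-1.1, 0.5, 0.5]
grip_width: 0.0005
```

```bash
python3 - <<'E'
from h import *
o=monitor.observe();print(o['position'],o['force'])
A=[];B=[]
for i in range(4):
    a,cs=cam("side");b,ct=cam("top");A.append(a);B.append(b)
a=np.mean(A,0).astype(np.uint8);b=np.mean(B,0).astype(np.uint8)
z=lambda i,x,y,w,h,s:cv2.resize(i[y:y+h,x:x+w],None,fx=s,fy=s,interpolation=cv2.INTER_CUBIC)
save(np.hstack([z(a,320,175,40,50,10),z(b,325,145,40,50,10)]),'p6.png')
E
```

```text
[ 0.58755223 -0.01822101  0.22583326] [-1.09277215  0.49397412  0.47082022]
```

View pics/p6.png

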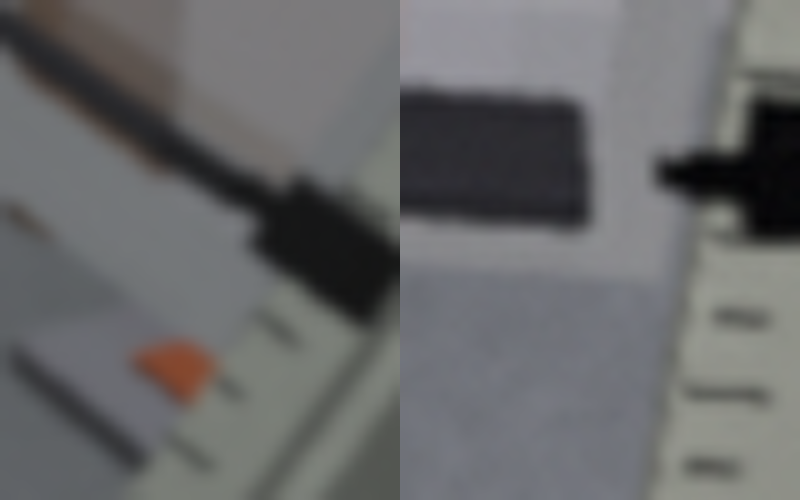

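```bash
python3 - <<'E'
from m import *
_,cs=cam("side");_,ct=cam("top")
run(cs,ct,(343.7,193.3),(350.6,162.2),(344,167.8),(335,190),(347,195.7),.5876)
# where would lip's outer lower right corner project if level
for st in(.561,.563,.565):
    P=st*ez+(-.3130)*en; P[1]=-.1585; print(st,proj(ct,P),proj(cs,P),proj(cs,P-.042*en))
E
```

```text
tip [ 0.6142 -0.1731  0.2218] s 0.5647134937362223 n -0.3279044858714491
lip top ray @x [ 0.5986 -0.1587  0.2273] s 0.5588872016656176 n -0.3124547586069801
lip tri [ 0.5973 -0.1581  0.2294] s 0.5596369167980186 n -0.31013963494038355 0.0011744561961485064
n0 -0.3124547586069801 top [ 0.5986 -0.1587  0.2273] s 0.5588872016656177 n -0.31245475860698 root side [ 0.6344 -0.1638  0.2046] s 0.5645468799912344 n -0.35445475860698
n0 -0.3133 top [ 0.5989 -0.1588  0.2264] s 0.5583879418022001 n -0.3133 root side [ 0.6351 -0.163   0.2041] s 0.5645422149539394 n -0.35529999999999995
0.561 (np.float64(344.0267146561592), np.float64(166.79088774126757)) (np.float64(336.2213962548616), np.float64(189.97996002280402)) (np.float64(345.149324490464), np.float64(196.0256639101419))
0.563 (np.float64(344.1592752328328), np.float64(165.96660092140837)) (np.float64(336.6613449116779), np.float64(189.35355648354025)) (np.float64(345.58017313154204), np.float64(195.41625700505384))
0.565 (np.float64(344.29220521173806), np.float64(165.14001708837608)) (np.float64(337.1014879925694), np.float64(188.72687612122687)) (np.float64(346.01120740361836), np.float64(194.8065875371971))
```

Side camera lies almost in the lip's plane (s_cam≈0.569), so levelness there is simply whether the lip's lower edge line runs through the tip. Fitting that edge numerically.

```bash
cat > e.py <<'E'
from m import *
from scipy.ndimage import gaussian_filter1d as g
def edge(dbg=True):
    G=np.mean([cv2.cvtColor(cam("side")[0],cv2.COLOR_RGB2GRAY).astype(float) for _ in range(6)],0)
    _,cs=cam("side"); L=[];U=[]
    for u in range(312,343):
        v0=int(187+(u-335)*.72); col=g(G[v0-9:v0+11,u],.7); d=np.gradient(col)
        k=np.argmin(col[3:17])+3
        def sub(seg,i0,sg):
            i=np.argmax(sg*seg); 
            if 0<i<len(seg)-1:
                a,b,c=sg*seg[i-1:i+2]; i=i+.5*(a-c)/(a-2*b+c)
            return i0+i
        L.append((u,v0-9+sub(d[k:k+6],k,1)));U.append((u,v0-9+sub(d[k-6+0 if k>=6 else 0:k+1],max(k-6,0),-1)))
    L=np.array(L);U=np.array(U); return G,cs,L,U
def fit(L):
    p=np.polyfit(L[:,0],L[:,1],1)
    for _ in range(4):
        r=L[:,1]-np.polyval(p,L[:,0]); m=abs(r)<.6; p=np.polyfit(L[m,0],L[m,1],1)
    return p,m.sum()
def tips():
    im=cv2.cvtColor(cv2.imread('pics/side0.png'),cv2.COLOR_BGR2GRAY).astype(float)
    return im
if __name__=='__main__':
    G,cs,L,U=edge(); pl_,n=fit(L);pu,nu=fit(U); print('low',pl_,n,'up',pu,nu)
    for t in((343.7,193.3),(344.2,193.7)):
        s=np.hypot(1,pl_[0]); dp=(np.polyval(pl_,t[0])-t[1])/s
        depth=np.linalg.norm(np.array([.614,-.173,.222])-cs[3]); print('tip above lower edge px',dp,'mm',dp*depth/cs[0]*1000,'bar thick px',(np.polyval(pl_,330)-np.polyval(pu,330))/s)
    print(tips()[189:200,338:356].astype(int))
E
python3 e.py
```

```text
low [  0.7692 -66.2838] 25 up [  0.7117 -52.7051] 31
tip above lower edge px 3.8015459494029202 mm 10.10184786047188 bar thick px 4.2823467071322066
tip above lower edge px 3.7893462801083366 mm 10.069429679867932 bar thick px 4.2823467071322066
[[113 116 115 111 109 106 107 108 108 110 112 113 115 112 111 110 110 110]
 [114 118 117 116 112 108 107 106 107 107 108 110 111 112 111 109 110 110]
 [115 119 119 117 112 105 100  99 103 105 104 103 104 107 110 109 109 110]
 [116 119 119 115 100  79  70  72  84  96  93  80  80  92 103 107 105 109]
 [116 119 119 115  94  62  42  43  55  72  71  51  47  64  84  92  90  99]
 [117 119 119 117 103  74  39  27  31  41  42  30  27  37  53  65  71  81]
 [117 119 119 118 109  84  55  32  25  25  26  23  22  25  31  41  53  66]
 [118 120 120 119 115 104  85  57  32  23  23  22  22  23  23  26  34  48]
 [119 119 120 120 120 116 103  73  39  24  22  23  22  22  23  23  24  30]
 [120 120 120 120 120 116  98  64  33  22  22  23  22  21  23  22  22  24]
 [119 120 119 120 119 113  92  58  31  23  23  23  23  22  22  22  22  22]]
```

```bash
python3 - <<'E'
from e import *
G,cs,L,U=edge()
def line(s,n):
    o=[]
    for y in(-.06,-.158):
        P=s*ez+n*en; P[1]=y; o.append(proj(cs,P))
    o=np.array(o); return o
for s in(.555,.559,.565,.569,.575):
  for n in(-.313,-.355): o=line(s,n); print(s,n,o.ravel(),'slope',(o[1,1]-o[0,1])/(o[1,0]-o[0,0]),'v@330',np.interp(330,o[:,0],o[:,1]))
print(np.c_[L,U[:,1]][::2])
print(G[178:202,324:346:3].astype(int))
E
```

```text
0.555 -0.313 [314.1245 177.1509 334.7901 191.7778] slope 0.7077909416214814 v@330 188.3874138856942
0.555 -0.355 [323.013  183.1198 343.7451 197.7726] slope 0.7067701336432937 v@330 188.05796736033582
0.559 -0.313 [314.9391 175.9728 335.6687 190.5268] slope 0.7020879041431648 v@330 186.54686608300855
0.559 -0.355 [323.8121 181.9718 344.6056 196.5555] slope 0.7013593461047984 v@330 186.31173771470606
0.565 -0.313 [316.1622 174.2038 336.988  188.6482] slope 0.6935809872373898 v@330 183.8014190684861
0.565 -0.355 [325.0118 180.248  345.8976 194.7278] slope 0.6932860711482172 v@330 183.70624046200322
0.569 -0.313 [316.9785 173.0232 337.8685 187.3944] slope 0.6879412217805031 v@330 181.981291117582
0.569 -0.355 [325.8124 179.0976 346.7599 193.5081] slope 0.6879322808210805 v@330 181.97840559152982
0.575 -0.313 [318.2041 171.2506 339.1908 185.5116] slope 0.6795284234738337 v@330 179.26621910610547
0.575 -0.355 [327.0146 177.3704 348.0547 191.6765] slope 0.6799438264505845 v@330 179.40028258350492
[[312.     173.7837 169.4766]
 [314.     175.161  170.8928]
 [316.     176.7629 172.2315]
 [31
[... 527 characters left out ...]
 [ 48  42  63  84  88 119 122 122]
 [ 68  41  50  78  87 115 122 123]
 [ 92  49  42  66  86 112 121 122]
 [110  69  40  51  79 110 117 122]
 [115  91  45  43  67 110 113 121]
 [116 109  64  40  53 107 111 117]
 [116 116  86  46  40  91 111 113]
 [116 116 105  63  34  63 107 112]
 [116 117 115  84  37  40  91 110]
 [116 117 117 102  55  34  63 101]
 [117 116 118 113  86  45  38  71]
 [116 117 117 117 110  77  32  40]
 [116 117 117 118 118 107  44  25]
 [115 117 117 118 118 119  78  32]
 [112 116 118 118 118 119 110  58]
 [ 99 116 117 118 118 118 120  76]
 [ 90 115 117 118 118 118 119  66]
 [ 93 112 116 118 118 118 117  59]
 [ 95 105 116 118 118 118 117  82]
 [ 95  99 114 116 118 117 117 105]]
```

Side view and top view agree on about 6–7 mm left. Pushing 5 mm gently, then re-fit.

drive_tool(
  steps=[0,1,0,1.2,0,0,1.2,0,1.4,0,0,1,0,1.2,0,0,0,0,0,0,0,0,0,0,0],
)

```text
clock: 11.58
position: [0.5903, -0.0185, 0.2294]
tool_rot: [-1.571, 0.0, 1.571]
force: [-2.3, 0.0, 0.9]
grip_width: 0.0001
```

```bash
cat > k.py <<'E'
from e import *
G,cs,L,U=edge()
o=monitor.observe();print(o['position'],o['force'])
print(L[::2].round(2).tolist())
B=np.mean([cv2.cvtColor(cam("top")[0],cv2.COLOR_RGB2GRAY).astype(float) for _ in range(6)],0); _,ct=cam("top")
r=[]
for u in range(330,343):
    col=g(B[150:180,u],.7);d=np.gradient(col);i=np.argmax(d); a,b,c=d[i-1:i+2]; r.append((u,150+i+.5*(a-c)/(a-2*b+c)))
print('top low edge',np.round(r,2).tolist())
p=np.polyfit(*np.array(r)[:-1].T,1); uv=(343.,np.polyval(p,343)); print(uv)
print(*sn(pl(ct,uv,en,-.3130)))
# side: s from lower edge at several columns, taking free-edge n0 (line) 
for u,v in L[[0,4,8,12,16,18,22]]:
    q=[];ss=np.linspace(.55,.575,26)
    for s in ss:
        P=s*ez-.313*en;Q=P.copy();P[1]=.05;Q[1]=-.1585;A=proj(cs,P);C_=proj(cs,Q);D=proj(cs,Q-.042*en)
        q.append(np.interp(u,[A[0],C_[0],D[0]],[A[1],C_[1],D[1]])-v)
    print(u,'s',np.interp(0,np.array(q)[::-1],ss[::-1]))
E
python3 k.py
```

```text
[ 0.5903 -0.0185  0.2294] [-1.2074 -0.4131  0.3584]
[[312.0, 171.8], [314.0, 173.51], [316.0, 174.82], [318.0, 176.15], [320.0, 177.67], [322.0, 179.95], [324.0, 181.44], [326.0, 182.87], [328.0, 184.36], [330.0, 185.61], [332.0, 187.14], [334.0, 188.71], [336.0, 189.84], [338.0, 190.46], [340.0, 191.61], [342.0, 192.99]]
top low edge [[330.0, 164.92], [331.0, 164.98], [332.0, 165.04], [333.0, 165.06], [334.0, 165.1], [335.0, 165.15], [336.0, 165.18], [337.0, 165.35], [338.0, 165.53], [339.0, 165.54], [340.0, 165.6], [341.0, 165.82], [342.0, 165.9]]
(343.0, np.float64(165.85111445029625))
[ 0.6017 -0.1561  0.2302] s 0.5630970563185208 n -0.31300000000000006
312.0 s 0.563873086957448
316.0 s 0.5633379273908886
320.0 s 0.5631905902348112
324.0 s 0.5609910702754894
328.0 s 0.5607194880738796
330.0 s 0.5610494460521318
334.0 s 0.5603856858590914
```

drive_tool(
  steps=[0,0.4,0,0.5,0,0,0.5,0,0.6,0,0,0,0,0,0,0,0,0,0,0,0,0,0,0,0],
)

```text
clock: 12.7
position: [0.5911, -0.0185, 0.2304]
tool_rot: [-1.571, 0.0, 1.571]
force: [-2.9, -0.8, -0.7]
grip_width: -0.0004
```

```bash
python3 k.py; python3 - <<'E'
from m import *
G=np.mean([cv2.cvtColor(cam("top")[0],cv2.COLOR_RGB2GRAY).astype(float) for _ in range(6)],0)
print(G[156:170,344:360].astype(int))
_,cs=cam("side");_,ct=cam("top")
for ts in((343.2,193.3),(343.6,193.6)):
  for tt in((350.2,162.),(350.8,162.4)): print(ts,tt,*sn(tri(cs,ts,ct,tt)[0]))
E
```

```text
[ 0.5911 -0.0185  0.2304] [-2.3785 -0.342  -1.1786]
[[312.0, 171.5], [314.0, 172.82], [316.0, 174.21], [318.0, 175.74], [320.0, 177.11], [322.0, 179.67], [324.0, 180.96], [326.0, 182.32], [328.0, 183.72], [330.0, 185.22], [332.0, 186.67], [334.0, 188.08], [336.0, 189.35], [338.0, 189.76], [340.0, 191.06], [342.0, 192.55]]
top low edge [[330.0, 164.18], [331.0, 164.34], [332.0, 164.52], [333.0, 164.63], [334.0, 164.81], [335.0, 164.87], [336.0, 164.9], [337.0, 164.99], [338.0, 165.05], [339.0, 165.07], [340.0, 165.09], [341.0, 165.14], [342.0, 165.14]]
(343.0, np.float64(165.42685239992448))
[ 0.6024 -0.1559  0.2309] s 0.5641136221730151 n -0.31300000000000006
312.0 s 0.5645795669999867
316.0 s 0.5647342024175868
320.0 s 0.5644559018370561
324.0 s 0.5620452971366741
328.0 s 0.5621301268334744
330.0 s 0.5619057329613609
334.0 s 0.5617425108383575
[[121 138 137 137 138 136 137 138 136 134 126 115 111 124 130  92]
 [120 139 139 137 136 136 137 138 138 134 125 116 114 132 131  86]
 [111 136 140 138 137 137 137 138 137 133 123 113 114 135 124  74]
 [ 92 125 137 138 136 137 132 130 130 121 
[... 395 characters left out ...]
22 100  80  77  89  85  59  27]
 [136 139 139 136 137 138 138 136 128 116 108 116 132 131  98  48]
 [139 140 138 137 138 138 139 136 127 116 112 121 129 126 100  54]
 [139 139 138 138 140 139 138 135 124 113 111 116 111 100  91  65]
 [137 137 137 137 139 138 138 132 123 111 114 133 129 117 107  97]]
(343.2, 193.3) (350.2, 162.0) [ 0.6141 -0.172   0.2215] s 0.5644503400001644 n -0.32802673946352057
(343.2, 193.3) (350.8, 162.4) [ 0.613  -0.1732  0.2224] s 0.5644106938361173 n -0.32668045373240917
(343.6, 193.6) (350.2, 162.0) [ 0.6148 -0.1724  0.2205] s 0.5641031102064967 n -0.32928496704574006
(343.6, 193.6) (350.8, 162.4) [ 0.6138 -0.1735  0.2213] s 0.5640640264432615 n -0.32793452703951753
```

Lip s≈0.5643 and tip s≈0.5642, so it is level within measurement. Backing straight away.

drive_tool(
  steps=[0,-4,0,0,0,0,-10,0,0,0,0,-20,0,0,0,0,-30,0,0,0,0,-30,0,0,0],
)

```text
clock: 14.22
position: [0.4963, -0.0184, 0.2303]
tool_rot: [-1.572, 0.0, 1.572]
force: [0.2, -1.1, 0.5]
grip_width: 0.0002
```

drive_tool(
  steps=[0,-30,10,10,0,0,-20,35,10,0,0,0,40,0,0,0,0,40,0,0,0,0,40,0,0],
)

```text
clock: 14.63
position: [0.447, 0.1485, 0.2513]
tool_rot: [-1.573, -0.001, 1.571]
force: [2.2, 0.4, -0.5]
grip_width: -0.0
```

drive_tool(
  steps=[0,0,40,0,0,0,-5,40,0,0,0,-5,30,0,0,0,0,0,0,0,0,0,0,0,0],
)

```text
clock: 15.05
position: [0.4367, 0.2581, 0.2504]
tool_rot: [-1.571, -0.001, 1.575]
force: [-0.7, -0.6, 0.0]
grip_width: 0.0004
```

```bash
python3 k.py; python3 - <<'E'
from h import *
a,_=cam("side");b,_=cam("top")
z=lambda i,x,y,w,h,s:cv2.resize(i[y:y+h,x:x+w],None,fx=s,fy=s,interpolation=cv2.INTER_CUBIC)
save(np.hstack([z(a,310,165,50,70,8),z(b,315,130,50,70,8)]),'p7.png')
save(cv2.resize(np.hstack([a,b]),(800,300),interpolation=cv2.INTER_AREA),'p8.png')
E
```

```text
[0.4375 0.2558 0.2506] [-0.1616  0.1979 -0.3482]
[[312.0, 171.54], [314.0, 172.82], [316.0, 174.21], [318.0, 175.74], [320.0, 177.12], [322.0, 179.4], [324.0, 180.98], [326.0, 182.35], [328.0, 183.74], [330.0, 185.19], [332.0, 186.68], [334.0, 188.07], [336.0, 189.32], [338.0, 189.74], [340.0, 191.03], [342.0, 192.57]]
top low edge [[330.0, 164.2], [331.0, 164.35], [332.0, 164.57], [333.0, 164.55], [334.0, 164.6], [335.0, 164.78], [336.0, 164.9], [337.0, 165.0], [338.0, 165.04], [339.0, 165.06], [340.0, 165.06], [341.0, 165.11], [342.0, 165.14]]
(343.0, np.float64(165.38869543046195))
[ 0.6024 -0.1559  0.231 ] s 0.5642049790444847 n -0.3130000000000001
312.0 s 0.5644774976434591
316.0 s 0.5647226460049831
320.0 s 0.5644160072344264
324.0 s 0.5620117804728292
328.0 s 0.5620897051201807
330.0 s 0.5619708085640894
334.0 s 0.5617668178930287
```

View pics/p7.png

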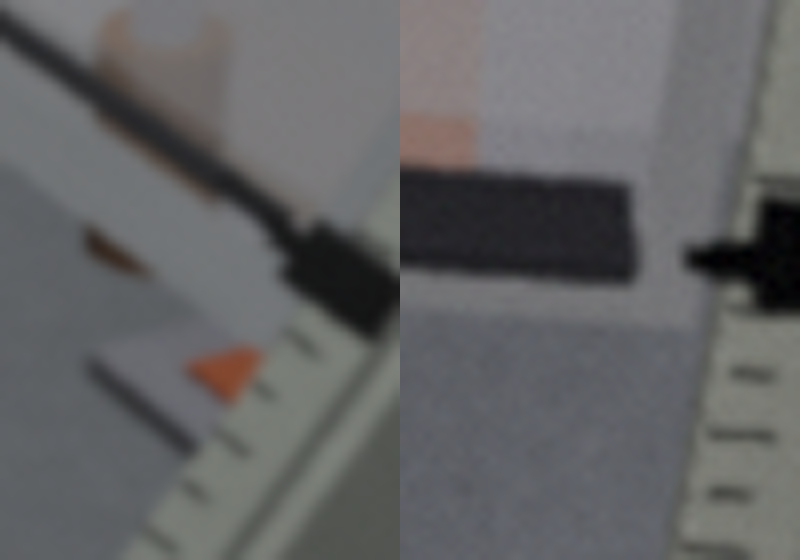

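Side crop: the lip's lower edge runs straight into the tip at (267,227). The step in the fit at columns 322–336 is the brown bottle behind the pane. One last overall look.

View pics/p8.png

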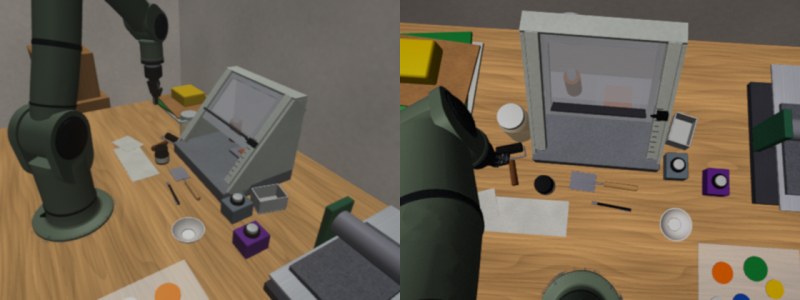

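The overview shows the scene undisturbed, the button up, the window raised, and the arm clear above the bench to the left. Handing in.

```bash
python3 -c "
from h import *
print(monitor.observe()['force'],workorder.job_done())"
```

```text
the job is handed in; nothing more can be done
[ 0.68552792 -0.52691599  0.17778837] None
```

I pressed the grey box's button fully home and let it go. I then pushed the window up by its lip with closed fingertips, left it at the pointer, and backed away. The job is handed in; the last arm move ended at about 15 s of the 51 s allowed.

- **Button:** it bottomed out with about 39 N on the fingertips, and a picture afterwards showed it back up.
- **Window level:** after the arm withdrew, the lip's underside measured 0.5642–0.5647 m along the slope. The pointer tip measured 0.5641–0.5648 m, so they agree to roughly 1 mm. The camera calibration is only good to about 2 mm.
- **Disagreeing check:** image columns 322–336 of the side view read about 2.5 mm lower. I put this down to the brown bottle seen behind the pane there, and left those columns out.
- **Pushing force:** the push mostly took 1–7 N, with about 15 N sideways and 10 N upward for a moment at first contact.
- **Surroundings:** in the final overview, the pointer, jars, tools, dishes and the purple look-alike looked undisturbed. This was by eye only.

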